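# Lock the cassette's cam with its key

## Task

Two instrument cassettes stand unlocked on the worktop. Take the flat-bladed key out of its stand, put its blade into the slotted cam lock of the long cassette and turn it a quarter turn clockwise until the lock's tongue is fully home under the keeper; then let go, leaving the key standing in the lock. Leave the lock of the square cassette as it is: it is not filled yet.

Things in the scene. Friction and masses are not known exactly. Their poses are not given: they have to be found in the camera images.
- key: Metal key, 70 mm tall, 60 g, upright in a fixed grey block (26 high, yaw up to 35 deg). Origin: centre of the blade's foot, 13 mm above the worktop; z up. Blade z 0-13: 32 wide along x, 6.5 thick along y, tapered to 3 at the foot. Round shoulder above it, 38 wide, z 13-17. Flat grip z 36-70 (centre 53): 34 along x, 14 along y: grip across y. A half turn about z is the same key.
- long_slot (a point): Slot centre at rim level of the lock (steel head, 54 wide, rim 68 mm above worktop) on the long cassette (fixed box 150x95x48 mm). Slot: 14 deep, 43 long, 9 wide, bevelled to 17 at the mouth. Turns with the head, about z (up); x runs along the slot towards the tongue. Key fully in: shoulder on the rim, origin 13 mm below this. Blade has 5 deg of play, so turn a little past the quarter.
- long_lock (a joint): Angle of the long cassette's lock, rad. 0 = open, tongue to the cassette's right (seen from the robot); grows clockwise seen from above; hard stop at 1.571 = locked, tongue to the front, under the keeper. Starts at 0 to 0.12. Light friction, 0.06 N m; stays where left. The lock is 27.5 mm in front of the box's middle.
- square_lock (a joint): The same for the like lock in the middle of the square cassette's cover (fixed perforated box, 95x95x48 mm). Starts at 0 to 0.12; to be left alone. The two cassettes stand side by side, either one on the left, each turned up to 17 deg.
Things that resemble listed ones, but are neither listed nor needed, are in the scene too. What is shaped like the key but green is not meant.

How it is judged (in metres and radians):
On the way, in this order (a step that is already met when the one before it is completed fails the run):
1. the key's blade is in the slot of the long cassette's lock, still unlocked (horizontal distance between key and long_slot below 0.012 m and z of key in the frame of long_slot below -0.008 m and angle between the x axis of key and the x axis of long_slot, either way round below 0.26 rad and value of joint long_lock below 0.6 rad), for 0.1 s.
2. the lock is turned home with the blade in its slot (horizontal distance between key and long_slot below 0.012 m and z of key in the frame of long_slot below -0.008 m and angle between the x axis of key and the x axis of long_slot, either way round below 0.26 rad and value of joint long_lock above 1.36 rad), for 0.2 s.
At the end, for the whole second after the job is handed in: The long cassette's lock is at 1.36 rad or more (within 12 degrees of its stop) and the key, let go and at rest, stands in its slot: within 12 mm of the slot's centre seen from above, at least 8 mm deep, in line with the slot within 15 degrees and leaning less than 20 degrees (all of step 2 and angle between key's own z axis and vertical below 0.35 rad and linear speed of key below 0.03 m/s); the robot touches nothing.
It fails at once if the square cassette's lock is turned (beyond 0.25 rad) (value of joint square_lock above 0.25 rad).
It also fails if it takes over 46 s, if anything falls off the work surface, if the arm or the gripper's body presses on something with over 40 N, if the wrist force passes 120 N, or if a joint passes its speed limit or range.

## Robot

A 7-joint arm with a two-finger parallel gripper is mounted at the origin on a cart in front of the work surface, level with it; the furniture and walls round the work are solid. World frame = base frame: x ahead of the robot, y to its left, z up, the work surface at z = 0. Lengths are in mm, angles in rad, forces in N, time in s.
With the tool pointing down it reaches from about 400 to 875 mm from the base axis. Payload 4.4 kg.
Tool frame: the origin (TCP) lies at the very end of the fingers, on their centre line; the grasp point (between the pads) lies 19 mm behind it; z points along the fingers, y is the line along which they close (so a half turn about z gives the same grasp; the last joint's range is limited). The gripper opens to 85 mm and grips with 20 to 120 N. Pads are 22 mm wide; open, the fingers measure 114 mm over their backs; the gripper's body (76 mm by 85 mm) begins 54 mm behind the grasp point. The pads swing forward as they close: fully open they stand 13 mm farther back than shut.
Start: joints at [-1.178, 0.628, 0.038, 1.517, -0.027, 0.996, -0.02], TCP at [287.846, 582.806, 205.213] pointing down, gripper open.
Joint ranges: [-3.06, 3.06], [-0.37, 2.12], [-1.25, 1.32], [0.18, 2.47], [-1.1, 4.24], [0.23, 1.98], [-2.94, 2.94]. Speed limits (rad/s): [2.57, 2.57, 3.14, 3.14, 3.14, 3.14, 3.14].

## Interface

Orientations are given as [roll, pitch, yaw] about the fixed x, y, z axes, in that order (R = Rz(yaw) Ry(pitch) Rx(roll)).
In Python, from cell import sensors, get_image, camera_params, order gives the robot as it stands.
- The arm moves only by the shell command python3 -m inch 'ROWS' [OPENING]. ROWS is JSON, a list that holds one entry, the list of rows, each a list of 4 numbers: the shift along the tool's x, y, z in cm, then the turn about the tool's z in degrees. A call has 1 to 8 rows; each row is the pose to reach, as a shift and turn from the pose commanded when the call began, along the tool's axes at that moment; what a row does not reach only later rows make up. A row lasts 1/12 s, in which the tool goes at most 41.7 mm and 7.16 degrees, less where a joint would pass 70% of its speed; a pose out of reach is approached as far as the arm can. A call with a gripper value outside its range is refused whole. OPENING is the finger opening in cm, from 0 to 8.54, set as the call begins (- or left out, the last holds). The fingers move at their own pace and stop on an object; the grip force is fixed at half the most. Time passes only in rows, so rows that repeat a pose let the fingers close. It gives the time, the measured TCP pose, the force, the opening and the grip force at its end, in the units of the state.
- sensors.read_state(): the state, without advancing time (a new reading comes with each control period).
- get_image(name): name is "scene" or "top" or "wrist"; returns the picture (480x640x3 uint8, blue, green, red); there is no depth.
- camera_params(name): a dict with "mtx" (3x3 intrinsics, pixels), "rvec" (rotation vector, rad) and "tvec" (3), from world to camera coordinates, as OpenCV has them. Camera axes: x right, y down, z forward; pixel columns grow to the right and rows downward; lengths in mm; the calibration is good to about 2 mm. A picture is of the moment at which its call begins: read the wrist's pose just before it. camera_params takes no time and is no camera call; for the wrist camera it gives the pose at the moment of the call.
- order.finish_job(): hands the job in; it is judged then, once.
The state is a dict: "clock": time; "qpos": joint angles; "qd": joint speeds; "tau": joint torques, N m; "eef_pos": TCP position; "tool_rot": TCP orientation; "force": force on the tool from outside, world axes, zero at the start; "torque": the same for the moment, N m; "width": finger opening in mm; "gripper_force": force on a finger pad.
Only numpy, scipy, OpenCV 4.12 (cv2) and the standard library are available. Lean on these libraries where they do the work, as an engineer would, in place of code of your own. Each camera call takes 0.05 s, during which the arm holds its last target. There are 200 camera calls.

## Working session

There is one attempt and no reset: what is moved stays moved. The work goes in short steps, Python scripts to look and compute and a shell command to move; the robot and the scene stay as the last step left them, time stands still between calls to the robot, and variables do not carry over. Pictures are saved under pics/ and viewed, at most 12 in all, crops included, and the job is handed in when it is done.

```bash
mkdir -p pics; cat > h.py <<'E'
import numpy as np, cv2
from cell import sensors, get_image, camera_params, order
def ray(p,uv):
    R,_=cv2.Rodrigues(np.array(p['rvec'],float)); t=np.array(p['tvec'],float).reshape(3)
    K=np.array(p['mtx'],float); d=R.T@np.linalg.solve(K,[uv[0],uv[1],1.]); return -R.T@t,d
def onz(p,uv,z):
    c,d=ray(p,uv); return c+d*(z-c[2])/d[2]
def proj(p,X):
    return cv2.projectPoints(np.array(X,float).reshape(-1,3),np.array(p['rvec'],float),np.array(p['tvec'],float),np.array(p['mtx'],float),None)[0].reshape(-1,2)
E
python3 - <<'E'
from h import *
s=sensors.read_state(); print(s)
for n in ('scene','top'):
    p=camera_params(n); cv2.imwrite(f'pics/{n}0.png',get_image(n)); print(n,ray(p,(320,240)),p['mtx'])
E
```

```text
{'clock': 0.0, 'qpos': array([-1.17776382,  0.6293639 ,  0.03846445,  1.51833657, -0.02696914,
        0.99631712, -0.01997489]), 'qd': array([ 1.10085748e-03, -2.72454453e-04,  7.08362935e-04,  6.29782805e-04,
       -1.56136274e-03, -7.89843116e-04, -7.08555343e-05]), 'tau': array([ 9.22257968e-04, -5.63386273e+01,  1.22690152e+00, -1.93446475e+01,
        1.11490890e-02,  1.04197883e-02, -6.05269435e-06]), 'eef_pos': array([287.58633517, 582.17638055, 204.28810432]), 'tool_rot': array([-3.13968729e+00,  6.46368164e-05,  2.68278462e+00]), 'force': array([ 0.577542  , -0.15139724, -0.29078797]), 'torque': array([-0.03148666,  0.05231757,  0.04209979]), 'gripper_force': 0.0, 'width': 85.35036755152197}
scene (array([-338.94405368, -619.94367395,  691.68321235]), array([ 0.69754957,  0.51630791, -0.49692722])) [[564.94473444   0.         325.2028242 ]
 [  0.         564.94473444 240.59638128]
 [  0.           0.           1.        ]]
top (array([ 385.31460719,  -10.38326032, 1122.28778933]), array([ 0.10937722, -0.02923545, -0.99412456])) [[604.96389487   0.         299.97539042]
 [  0.         604.96389487 241.49173468]
 [  0.           0.           1.        ]]
```

View pics/top0.png

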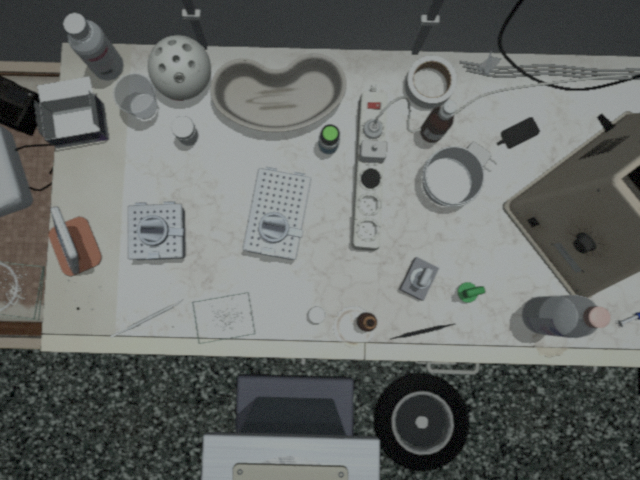

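View pics/scene0.png

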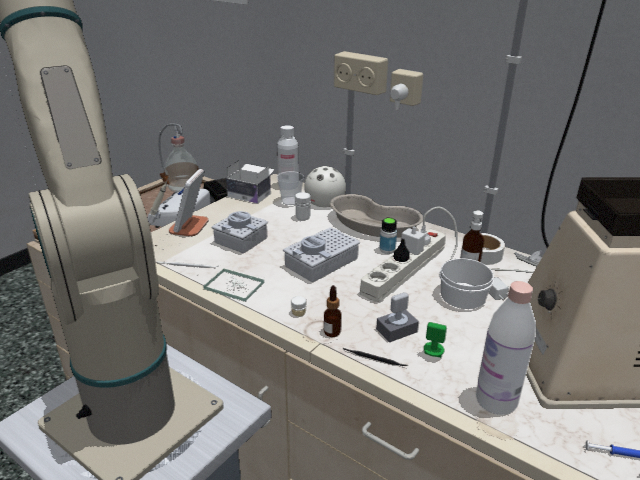

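The top view shows these things that could be taken for the key: 
- the metal key in the grey block at (420,278), 
- the green look-alike at (470,291), 
- the plugs and knobs on the power strip at (371,178), which are not keys.

The long cassette is at (278,213) with its lock at about (272,228). The square cassette is at (155,231). I choose the key at (420,278) and will check it in a close crop.

```bash
python3 - <<'E'
import cv2,numpy as np
t=cv2.imread('pics/top0.png'); s=cv2.imread('pics/scene0.png')
f=lambda im,x,y,w,h:cv2.resize(im[y:y+h,x:x+w],(400,300),interpolation=cv2.INTER_CUBIC)
cv2.imwrite('pics/crop1.png',np.vstack([np.hstack([f(t,390,251,60,45),f(t,242,197,60,45)]),np.hstack([f(s,365,285,80,60),f(s,280,220,80,60)])]))
E
```

```text
(no output)
```

View pics/crop1.png

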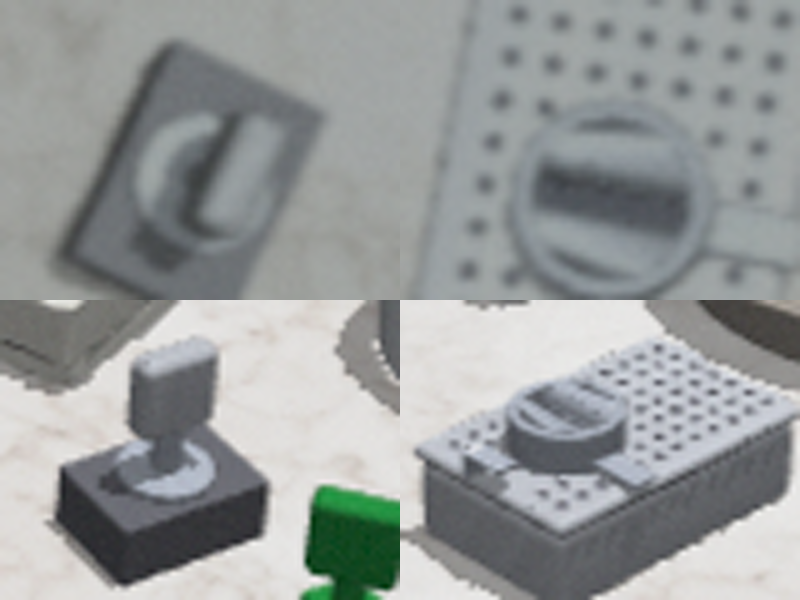

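The crop shows the metal key in the grey block, with its shoulder centre at about (421,278) and grip top at about (426,277). The long cassette's lock rim centre is at about (273.5,226.9), its tongue points right, and the slot runs slightly down to the right.

```bash
python3 - <<'E'
from h import *
p=camera_params('top')
T=lambda x,y:(390+x/6.667,251+y/6.667); L=lambda x,y:(242+(x-400)/6.667,197+y/6.667)
print('shoulder',onz(p,T(207,181),30)); print('griptop',onz(p,T(237,171),83))
a,b=onz(p,T(257,120),83),onz(p,T(214,222),83); print('grip yaw',np.degrees(np.arctan2(*(b-a)[1::-1])),np.linalg.norm(b-a))
print('lock',onz(p,L(610,199),68)); 
for u,v in [((540,180),(685,207)),((540,160),(690,187))]:
  a,b=onz(p,L(*u),62),onz(p,L(*v),62); print('slot',np.degrees(np.arctan2(*(b-a)[1::-1])))
cs=camera_params('scene'); print('scene grip top at crop (174,355)', onz(cs,(365+174/5,285+55/5),83))
w=camera_params('wrist'); s=sensors.read_state()
R,_=cv2.Rodrigues(np.array(w['rvec'])); c=-R.T@np.array(w['tvec']).reshape(3); print('wristcam rel',c-s['eef_pos'],R[2])
E
```

```text
shoulder [ 440.79738806 -226.18327011   30.        ]
griptop [ 440.87022442 -223.42317355   83.        ]
grip yaw 157.49841206746248 28.71663337255153
lock [522.53285233  40.79587564  68.        ]
slot -99.20935546100907
slot -98.86894472865731
scene grip top at crop (174,355) [ 438.01125626 -229.92197783   83.        ]
wristcam rel [-68.63386174  34.13644768 169.23143345] [ 0.26591721 -0.13217133 -0.95489203]
```

```bash
python3 -m inch '[[[-22.5,-19,-4,0],[-22.5,-19,-4,0],[-22.5,-19,-4,0],[-22.5,-19,-4,0],[-22.5,-19,-4,0],[-22.5,-19,-4,0],[-22.5,-19,-4,0],[-22.5,-19,-4,0]]]'
python3 -m inch '[[[-22.5,-19,-1,0],[-22.5,-19,-1,0],[-22.5,-19,-1,0],[-22.5,-19,-1,0],[-22.5,-19,-1,0],[-22.5,-19,-1,0],[-22.5,-19,-1,0],[-22.5,-19,-1,0]]]'
python3 -m inch '[[[0,0,0,0],[0,0,0,0]]]'
python3 - <<'E'
from h import *
s=sensors.read_state(); p=camera_params('wrist'); im=get_image('wrist'); cv2.imwrite('pics/w1.png',im)
np.save('w1.npy',p,allow_pickle=True); print(s['eef_pos'],s['tool_rot'],s['qpos'],proj(p,[522.5,40.8,68]))
E
```

```text
clock: 0.77
eef_pos: [409.4, 304.3, 246.0]
tool_rot: [-3.139, 0.004, 2.672]
force: [0.3, -1.0, -0.0]
width: 85.4
gripper_force: 0.0
clock: 1.43
eef_pos: [525.7, 32.9, 255.4]
tool_rot: [-3.138, 0.005, 2.671]
force: [0.3, -0.4, -0.7]
width: 85.4
gripper_force: 0.0
clock: 1.6
eef_pos: [522.5, 43.4, 254.7]
tool_rot: [3.142, -0.001, 2.682]
force: [-0.2, 0.4, -0.1]
width: 85.4
gripper_force: 0.0
[522.52468961  43.40126071 254.73016014] [ 3.14153763e+00 -1.48117641e-03  2.68242236e+00] [-0.2273099   0.39355389  0.1292395   1.80300683 -0.0618267   0.95011563
  1.03982198] [[318.99909807 194.5762646 ]]
```

View pics/w1.png

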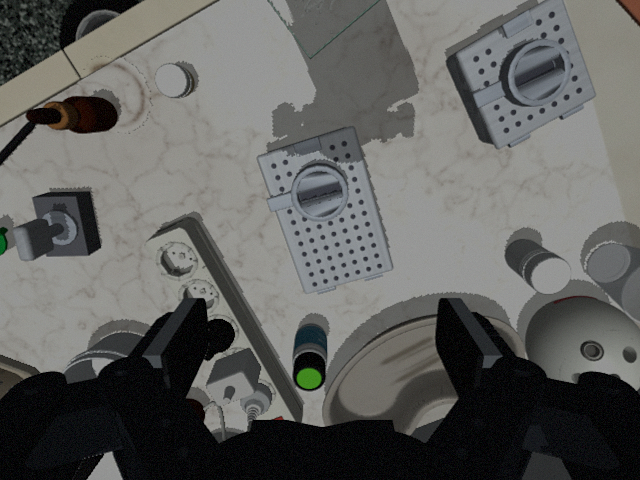

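The wrist view shows the long cassette's lock rim at (319,194), exactly where the top-view estimate projects (319,194.6). The key is at (60,230) and the square cassette's lock is at the upper right (540,75). Next I go above the key.

```bash
python3 -m inch '[[[-4.5,-27.7,0,-3.8],[-4.5,-27.7,0,-3.8],[-4.5,-27.7,0,-3.8],[-4.5,-27.7,0,-3.8],[-4.5,-27.7,0,-3.8],[-4.5,-27.7,0,-3.8],[-4.5,-27.7,8.5,-3.8],[-4.5,-27.7,8.5,-3.8]]]'
python3 -m inch '[[[0,0,0,0],[0,0,0,0],[0,0,0,0]]]'
python3 - <<'E'
from h import *
s=sensors.read_state(); p=camera_params('wrist'); im=get_image('wrist'); cv2.imwrite('pics/w2.png',im)
print(s['eef_pos'],s['tool_rot'],s['qpos'],proj(p,[[440.5,-225,83],[440.5,-225,30],[440.5,-225,26]]))
w1=cv2.imread('pics/w1.png'); p1=np.load('w1.npy',allow_pickle=True).item()
for u,v in [((298,204),(342,184))]:
  a,b=onz(p1,u,64),onz(p1,v,64); print(np.degrees(np.arctan2(*(b-a)[1::-1])))
f=lambda im,x,y,w,h:cv2.resize(im[y:y+h,x:x+w],(w*5,h*5),interpolation=cv2.INTER_CUBIC)
cv2.imwrite('pics/c2.png',np.hstack([f(w1,255,150,90,80)[:,:],cv2.resize(im[130:480,160:480],(366,400))]))
E
```

```text
clock: 2.32
eef_pos: [443.2, -224.5, 177.9]
tool_rot: [3.142, 0.007, 2.749]
force: [1.0, 0.5, -1.5]
width: 85.7
gripper_force: 0.0
clock: 2.57
eef_pos: [443.0, -221.3, 177.8]
tool_rot: [3.14, 0.001, 2.752]
force: [-0.2, 0.4, 1.0]
width: 85.7
gripper_force: 0.0
[ 442.9563661  -221.33631897  177.78621146] [3.14049193e+00 1.07215262e-03 2.75222020e+00] [ 0.29206607  0.4512119   0.16294268  1.97613897 -0.10906642  0.72138806
  1.70233792] [[315.17343674 219.39850403]
 [316.09060136 201.75760535]
 [316.14837383 200.64640001]]
88.5759531142649
```

View pics/w2.png

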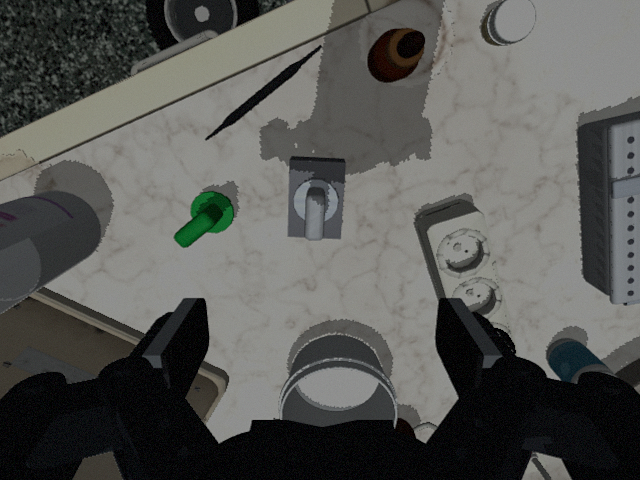

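View pics/c2.png

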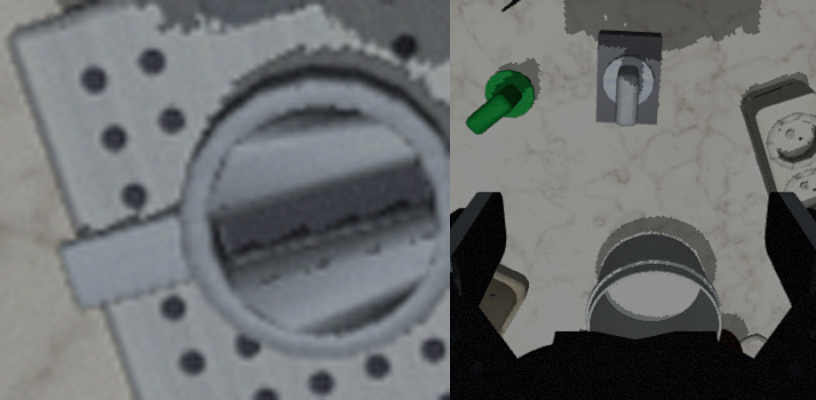

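The close view confirms the metal key: its shoulder centre is at (316,201), against (316,202) predicted, and its yaw lines up with the tool. The slot runs at about -15° in the image. I go down onto the grip and refine the slot angle.

```bash
python3 - <<'E'
from h import *
p1=np.load('w1.npy',allow_pickle=True).item()
L=lambda x,y:(255+x/5,150+y/5)
for u,v,z in [((210,210),(420,160),60),((225,262),(435,205),60),((65,242),(180,208),52),((85,305),(195,275),52)]:
  a,b=onz(p1,L(*u),z),onz(p1,L(*v),z); print(np.degrees(np.arctan2(*(b-a)[1::-1])))
print(onz(p1,L(321,216),68))
E
python3 -m inch '[[[0.1,-0.4,3,0],[0.1,-0.4,6,0],[0.1,-0.4,9,0],[0.1,-0.4,12,0],[0.1,-0.4,12.8,0],[0.1,-0.4,12.8,0],[0.1,-0.4,12.8,0]]]' 5
python3 -m inch '[[[0,0,0,0],[0,0,0,0],[0,0,0,0]]]'
```

```text
77.29315084502988
79.2232295561157
80.36306515735608
79.30436104526471
[521.41761111  41.54461262  68.        ]
clock: 3.2
eef_pos: [440.5, -226.3, 50.2]
tool_rot: [3.141, 0.002, 2.75]
force: [0.1, 0.6, 0.1]
width: 50.0
gripper_force: 0.0
clock: 3.45
eef_pos: [440.0, -226.9, 50.3]
tool_rot: [-3.142, 0.003, 2.749]
force: [-0.7, -0.4, -0.5]
width: 50.1
gripper_force: 0.0
```

```bash
python3 -m inch '[[[0,0.15,0,0],[0,0.15,0,0],[0,0.15,0,0],[0,0.15,0,0],[0,0.15,0,0],[0,0.15,0,0],[0,0.15,0,0],[0,0.15,0,0]]]' 0.5
python3 -m inch '[[[0,0,0,0],[0,0,0,0],[0,0,0,0],[0,0,0,0]]]'
```

```text
clock: 4.12
eef_pos: [439.9, -225.3, 49.2]
tool_rot: [3.142, 0.001, 2.749]
force: [-0.2, -0.1, 5.9]
width: 11.6
gripper_force: 59.9
clock: 4.45
eef_pos: [439.9, -225.3, 49.2]
tool_rot: [3.142, 0.001, 2.749]
force: [-0.3, 0.2, 5.6]
width: 11.8
gripper_force: 59.9
```

```bash
python3 -m inch '[[[0,0,-1,0],[0,0,-2,0],[0,0,-4,0],[0,0,-7,0],[0,0,-10,0],[0,0,-11,0],[0,0,-11,0],[0,0,-11,0]]]'
python3 - <<'E'
from h import *
print(sensors.read_state()['eef_pos'])
w=get_image('wrist'); cv2.imwrite('pics/w3.png',w)
E
```

```text
clock: 5.12
eef_pos: [439.7, -225.1, 159.6]
tool_rot: [3.141, 0.002, 2.749]
force: [-0.2, 0.5, -1.2]
width: 11.8
gripper_force: 59.2
[ 439.66627698 -225.11572487  159.57889939]
```

View pics/w3.png

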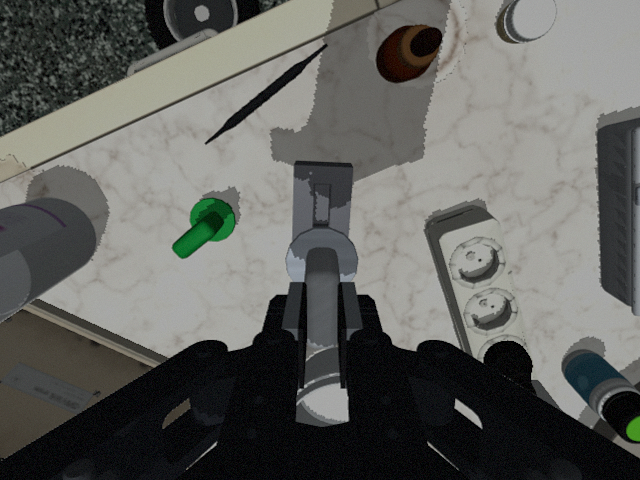

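The key is held upright, with its shoulder centre at about (321.5,257), and the empty stand slot is at (322,205). I compute the key's offset in the hand.

```bash
python3 - <<'E'
from h import *
p=camera_params('wrist'); s=sensors.read_state(); e=s['eef_pos'];y=s['tool_rot'][2]
X=np.array([np.cos(y),np.sin(y)]);Y=np.array([np.sin(y),-np.cos(y)])
k=onz(p,(321.5,257),140.4); d=(k-e)[:2]; print('key off tool x,y',d@X,d@Y, 'stand', onz(p,(322,205),26))
# target: lock center, yaw 79.5
yt=np.radians(79.5);Xt=np.array([np.cos(yt),np.sin(yt)]);Yt=np.array([np.sin(yt),-np.cos(yt)])
for off in ((0,0),(d@X,d@Y)):
  tgt=np.array([522.,41.])-off[0]*Xt-off[1]*Yt; D=tgt-e[:2]; print(tgt,'shift cm',D@X/10,D@Y/10,'turn',np.degrees(y)-79.5)
E
```

```text
key off tool x,y 2.875111712507605 0.007656869476693147 stand [ 437.18440981 -223.56041715   26.        ]
[522.  41.] shift cm 2.4929544688095193 27.73036298045564 turn 78.01776366881211
[521.46852385  38.17442765] shift cm 2.434013732605064 27.448957135658198 turn 78.01776366881211
```

```bash
python3 -m inch '[[[0.3,3.4,0,7],[0.6,6.8,0,14],[0.9,10.2,0,21],[1.2,13.6,0,28],[1.5,17,0,35],[1.8,20.5,0,42],[2.1,24,0,49],[2.4,27.4,0,56]]]'
python3 -m inch '[[[0,0,0,7],[0,0,0,14],[0,0,0,20],[0,0,0,22],[0,0,0,22],[0,0,0,22],[0,0,0,22]]]'
python3 - <<'E'
from h import *
s=sensors.read_state();p=camera_params('wrist'); w=get_image('wrist'); cv2.imwrite('pics/w4.png',w)
t=get_image('top');cv2.imwrite('pics/t4.png',t)
np.save('w4.npy',p,allow_pickle=True); print(s['eef_pos'],s['tool_rot'],s['qpos'])
E
```

```text
clock: 5.83
eef_pos: [521.2, 39.0, 157.3]
tool_rot: [-3.138, 0.0, 1.766]
force: [0.0, -0.1, -1.1]
width: 11.7
gripper_force: 59.2
clock: 6.42
eef_pos: [521.5, 37.1, 158.0]
tool_rot: [-3.14, 0.001, 1.389]
force: [-0.0, -0.7, -0.8]
width: 11.5
gripper_force: 59.2
[521.53131032  37.09364698 158.0299788 ] [-3.14003366e+00  6.45517644e-04  1.38861639e+00] [-0.5072816   0.57600344  0.5794546   1.93079515 -0.44440741  0.76558513
  0.1436803 ]
```

View pics/w4.png

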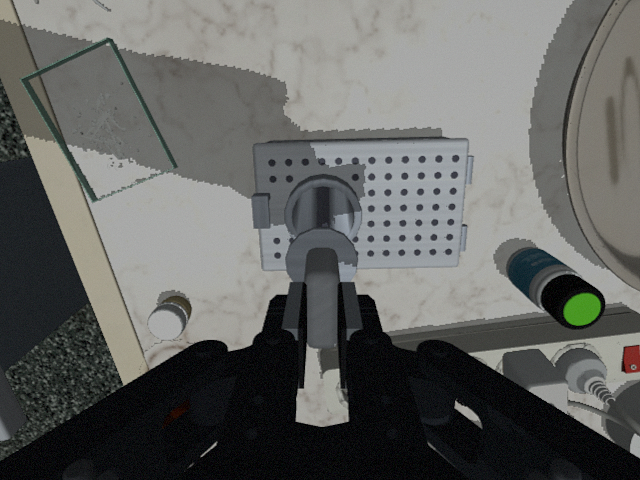

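The lock rim is a circle centred at about (323.5,212) with its slot vertical in the image. The key's shoulder is at (322,257), directly in line with it.

```bash
python3 - <<'E'
from h import *
p=np.load('w4.npy',allow_pickle=True).item(); e=np.array([521.5,37.1,158.]); y=1.3886
X=np.array([np.cos(y),np.sin(y)]);Y=np.array([np.sin(y),-np.cos(y)])
l=onz(p,(323.5,212.5),68); k=onz(p,(321.5,257),158-36.2+17)
print('lock',l,'key',k); d=(l-k)[:2]; print('lock-key in tool',d@X,d@Y); d=np.array([522,41])-k[:2];print('using earlier lock',d@X,d@Y)
im=cv2.imread('pics/w4.png'); cv2.imwrite('pics/c4.png',cv2.resize(im[165:305,260:400],(560,560),interpolation=cv2.INTER_CUBIC))
E
```

```text
lock [523.11414738  43.70033754  68.        ] key [521.07469841  39.20218068 138.8       ]
lock-key in tool 4.793231592763124 1.1906712785143696
using earlier lock 1.935717396412717 0.5842392512040194
```

View pics/c4.png

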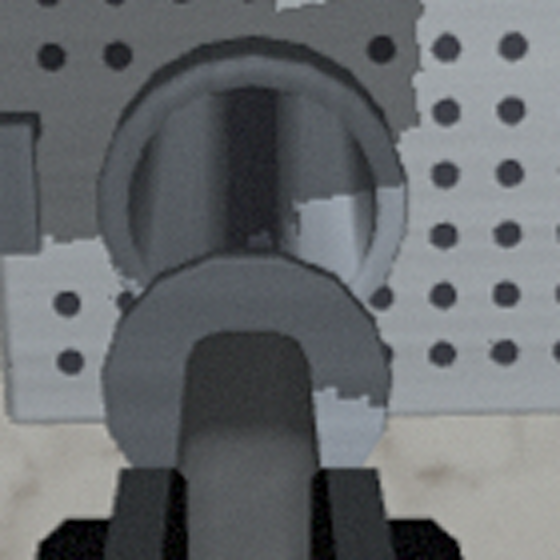

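```bash
python3 -m inch '[[[0.3,0.08,1.5,0],[0.3,0.08,3,0],[0.3,0.08,4.5,0],[0.3,0.08,5.2,0],[0.3,0.08,5.2,0],[0.3,0.08,5.2,0]]]'
python3 - <<'E'
from h import *
s=sensors.read_state();p=camera_params('wrist'); w=get_image('wrist'); print(s['eef_pos'],s['tool_rot'],s['force'])
sc=get_image('scene'); c=proj(camera_params('scene'),[522,41,68])[0].astype(int)
f=lambda im,x,y,w,h:cv2.resize(im[y:y+h,x:x+w],(400,400),interpolation=cv2.INTER_CUBIC)
cv2.imwrite('pics/c5.png',np.hstack([f(w,250,150,140,140),f(sc,c[0]-45,c[1]-60,90,90)]))
E
```

```text
clock: 7.02
eef_pos: [523.4, 39.8, 106.9]
tool_rot: [-3.141, 0.0, 1.387]
force: [-0.5, 0.5, -0.3]
width: 12.2
gripper_force: 59.2
[523.44201332  39.75100479 106.86716614] [-3.14125471e+00  1.10267686e-04  1.38742771e+00] [-0.51132095  0.46762586 -0.26252868]
```

View pics/c5.png

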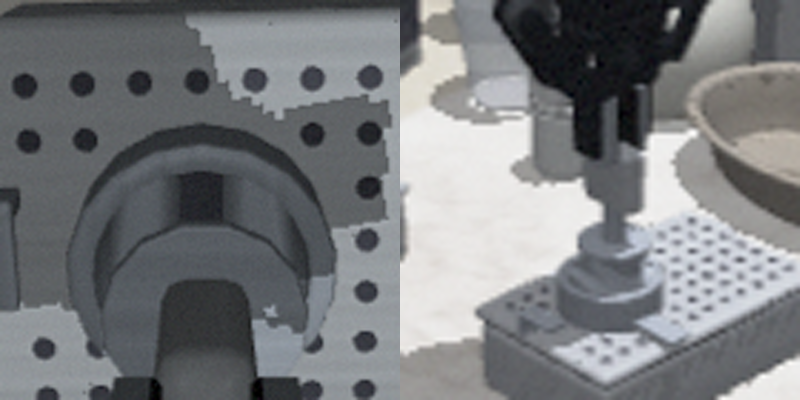

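The key's foot is just above the slot mouth. The shoulder centre (205) and slot centre (201) nearly coincide in the crop, so I insert in small steps and watch the force.

```bash
python3 -m inch '[[[0,-0.05,0.3,0],[0,-0.05,0.5,0],[0,-0.05,0.7,0],[0,-0.05,0.7,0],[0,-0.05,0.7,0]]]'
python3 -m inch '[[[0,0,0.2,0],[0,0,0.3,0],[0,0,0.3,0],[0,0,0.3,0]]]'
```

```text
clock: 7.53
eef_pos: [522.9, 40.2, 99.7]
tool_rot: [-3.141, -0.0, 1.388]
force: [-0.5, 0.1, 0.3]
width: 12.1
gripper_force: 59.2
clock: 7.87
eef_pos: [522.9, 40.1, 96.7]
tool_rot: [-3.141, 0.0, 1.388]
force: [-0.3, 0.8, 0.5]
width: 12.0
gripper_force: 59.2
```

```bash
python3 -m inch '[[[0,0,0.2,0],[0,0,0.4,0],[0,0,0.4,0],[0,0,0.4,0]]]'
python3 -m inch '[[[0,0,0.1,0],[0,0,0.1,0],[0,0,0.1,0]]]'
```

```text
clock: 8.2
eef_pos: [522.8, 40.1, 92.6]
tool_rot: [-3.141, 0.0, 1.388]
force: [-0.7, -0.3, -1.0]
width: 11.7
gripper_force: 59.2
clock: 8.45
eef_pos: [522.9, 40.1, 91.8]
tool_rot: [-3.141, -0.0, 1.388]
force: [-0.3, 0.8, 0.7]
width: 11.7
gripper_force: 59.2
```

```bash
python3 -m inch '[[[0,0,0,4],[0,0,0,8],[0,0,0,12],[0,0,0,16],[0,0,0,20],[0,0,0,24],[0,0,0,28],[0,0,0,32]]]'
python3 -m inch '[[[0,0,0,4],[0,0,0,8],[0,0,0,12],[0,0,0,16],[0,0,0,20],[0,0,0,24],[0,0,0,28],[0,0,0,32]]]'
python3 -m inch '[[[0,0,0,4],[0,0,0,8],[0,0,0,12],[0,0,0,16],[0,0,0,20],[0,0,0,20],[0,0,0,20]]]'
python3 - <<'E'
from h import *
s=sensors.read_state(); print(s['torque'],s['qpos'])
E
```

```text
clock: 9.12
eef_pos: [522.9, 40.1, 91.9]
tool_rot: [-3.142, 0.0, 0.826]
force: [0.1, -0.2, -0.3]
width: 12.0
gripper_force: 59.3
clock: 9.78
eef_pos: [522.7, 40.1, 91.9]
tool_rot: [-3.141, 0.0, 0.268]
force: [-1.5, -0.5, 0.0]
width: 11.9
gripper_force: 59.3
clock: 10.37
eef_pos: [522.8, 40.2, 91.7]
tool_rot: [3.141, 0.0, -0.076]
force: [-0.3, 0.2, 0.2]
width: 12.0
gripper_force: 59.3
[0.01081938 0.12862377 0.01535887] [-0.67218006  0.80542554  0.89384785  1.98729078 -0.89424039  0.80485653
 -0.89517665]
```

```bash
for i in 1; do python3 -m inch '[[[0,0,0,3],[0,0,0,6],[0,0,0,6],[0,0,0,6]]]' >/dev/null; python3 -c "
from h import *
s=sensors.read_state(); print(s['torque'],s['force'],s['tool_rot'])"; python3 -m inch '[[[0,0,0,3],[0,0,0,6],[0,0,0,6],[0,0,0,6]]]' >/dev/null; python3 -c "
from h import *
s=sensors.read_state(); print(s['torque'],s['force'],s['tool_rot'],s['eef_pos'])
w=get_image('wrist');cv2.imwrite('pics/w6.png',w)"; done
```

```text
[-0.01531401  0.21092236  0.00966691] [-0.96199669 -0.39981215 -1.66473695] [-3.14153873e+00  4.64275671e-04 -1.80421352e-01]
[-0.02744161  0.26427643  0.22676599] [-0.51715443 -0.36880277 -0.47728656] [ 3.14152131e+00  4.55514049e-04 -2.84547770e-01] [522.78593892  40.1963732   91.71809091]
```

View pics/w6.png

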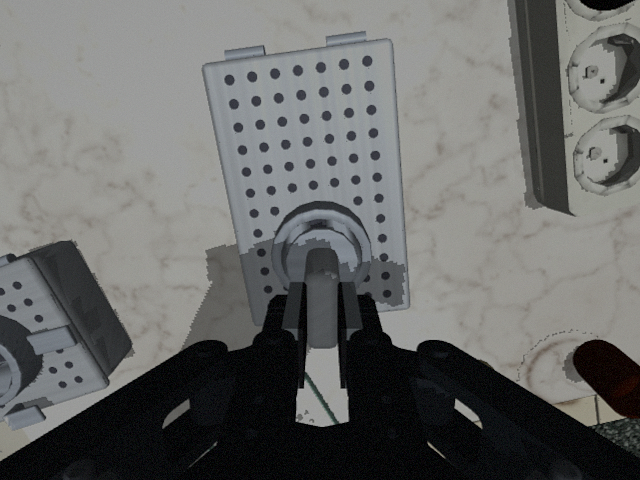

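The wrist view shows the tongue gone from the cassette's right side, with the key in the head at (322,260). The torque has risen to 0.23 N m, more than the lock's friction. I press slightly further to confirm the stop.

```bash
python3 -m inch '[[[0,0,0,2],[0,0,0,3],[0,0,0,3],[0,0,0,3]]]' >/dev/null; python3 -c "
from h import *
s=sensors.read_state(); print(s['torque'],s['force'],s['tool_rot'],s['clock'])"
```

```text
[-0.07015753  0.30780188  0.63249258] [-1.55545404 -0.57647796 -0.58876592] [ 3.14141722e+00  4.48754607e-04 -3.37923113e-01] 11.4167
```

```bash
python3 -m inch '[[[0,0,0,-3],[0,0,0,-5],[0,0,0,-5]]]' >/dev/null
python3 -m inch '[[[0,0,0,0],[0,0,0,0],[0,0,0,0],[0,0,0,0],[0,0,0,0],[0,0,0,0]]]' 4.5
python3 -m inch '[[[0,0,-1,0],[0,0,-2,0],[0,0,-4,0],[0,0,-7,0],[0,0,-10,0],[0,0,-13,0],[0,0,-13,0],[0,0,-13,0]]]'
python3 - <<'E'
from h import *
w=get_image('wrist'); sc=get_image('scene'); c=proj(camera_params('scene'),[522,41,68])[0].astype(int)
f=lambda im,x,y,w,h:cv2.resize(im[y:y+h,x:x+w],(400,400),interpolation=cv2.INTER_CUBIC)
cv2.imwrite('pics/c7.png',np.hstack([f(w,210,80,220,220),f(sc,c[0]-45,c[1]-60,90,90)]))
E
```

```text
clock: 12.17
eef_pos: [523.1, 40.1, 91.8]
tool_rot: [3.142, -0.0, -0.253]
force: [-0.2, 0.5, 0.1]
width: 44.8
gripper_force: 0.0
clock: 12.83
eef_pos: [524.1, 39.8, 224.1]
tool_rot: [-3.14, -0.004, -0.253]
force: [0.4, -0.5, -0.9]
width: 45.2
gripper_force: 0.0
```

View pics/c7.png

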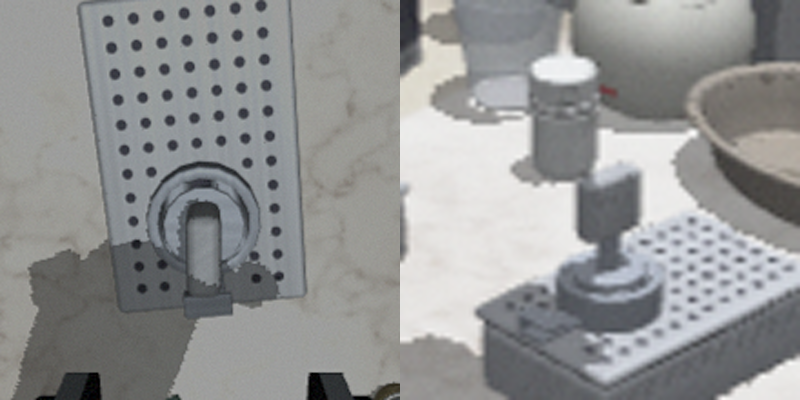

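The key stands upright in the lock with its shoulder on the rim, at (205,235) in the left crop. The tongue points to the front under the keeper, and the gripper is clear.

```bash
python3 -c "
from h import *
print(order.finish_job())"
```

```text
the job is handed in; nothing more can be done
None
```

The key stands released in the long cassette's lock, which is turned to its stop with the tongue under the keeper; I never touched the square cassette's lock, and the job was handed in at about 13 s, with no verdict returned.

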